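Unlatch and open the canister pen

ROBOT

A 6-joint arm with a two-finger parallel gripper is mounted at the origin on the work surface. World frame = base frame: x ahead of the robot, y to its left, z up, the work surface at z = 0. Lengths are in m, angles in rad, forces in N, time in s.
With the tool pointing down it reaches from about 0.25 to 0.775 m from the base axis. Payload 4 kg.
Tool frame: the origin (TCP) lies at the centre of the arm's flange, where the gripper is bolted on; the fingertips stand 199 mm ahead of it and the grasp point (between the pads) lies 180 mm ahead of it (robot.tcp_to_tips is the z of the fingertips in the tool frame, in m); z points along the fingers, y is the line along which they close (so a half turn about z gives the same grasp; the last joint's range is limited). The gripper opens to 94 mm and grips with 3 to 60 N. Pads are 16 mm wide; open, the fingers measure 119 mm over their backs; the gripper's body (75 mm by 177 mm) begins 78 mm behind the grasp point.
Start: joints at [1.111, 0.087, 1.371, -0, 1.684, -0.103], TCP at [0.192, 0.515, 0.405] pointing down, gripper open.
Joint ranges: [-3.1, 3.1], [-0.76, 2.03], [0.27, 2.55], [-1.08, 4.22], [0.17, 2.65], [-2.57, 2.57]. Speed limits (rad/s): [2.79, 2.79, 3.14, 3.14, 3.14, 3.14].

INTERFACE

Orientations are given as [roll, pitch, yaw] about the fixed x, y, z axes, in that order (R = Rz(yaw) Ry(pitch) Rx(roll)).
In Python, from bench import robot gives the robot as it stands.
- The arm moves only by the tool play_rows, never from a script. Its arguments are lists of equal length, an entry for each row: "translation": the shift along the tool's x, y, z scaled (see below), a list of three; "twist": the turn, a rotation vector about the tool's x, y, z scaled (see below), a list of three; "gripper": the opening, from -1 (shut) to 1 (fully open). A call has 1 to 8 rows; each row shifts and turns the commanded pose from where the row before left it, along the tool's axes as they then stand; what a row does not reach is not made up. The controller multiplies each number of a shift by 0.04 m and each number of a turn by 0.1 rad. A row lasts 1/10 s, in which the tool goes at most 50 mm and 8.59 degrees, less where a joint would pass 70% of its speed; a pose out of reach is approached as far as the arm can. A call with a number of a shift or a turn outside -1 to 1 is refused whole. A call with a gripper value outside its range is refused whole. The fingers move at their own pace and stop on an object; the grip force is fixed at half the most. Time passes only in rows, so rows that do not move let the fingers close. It gives the time, the measured TCP pose, the force, the opening and the grip force at its end, in the units of the state.
- robot.get_obs(): the state, without advancing time (a new reading comes with each control period).
- robot.snapshot(name): name is "side" or "top"; returns the picture (480x640x3 uint8, red, green, blue); there is no depth.
- robot.camera_model(name): a dict with "camera_matrix" (3x3 intrinsics, pixels), "rvec" (rotation vector, rad) and "tvec" (3), from world to camera coordinates, as OpenCV has them. Camera axes: x right, y down, z forward; pixel columns grow to the right and rows downward; lengths in m; the calibration is good to about 2 mm. A picture is of the moment at which its call begins. camera_model takes no time and is no camera call.
- robot.close_job(): hands the job in; it is judged then, once.
Trained networks look in the newest picture that a camera, given by its name, has taken for a name from the list of things; names that differ only in an ending like _2 or _b are one class to them, and where a whole thing is asked for, a point or a joint stands for the part that bears it (a point fixed in the world has none). Each returns a list of dicts, best first, with "score" (0 to 1); they miss things now and then, are a little off and sometimes report something else, mostly with a low value. They report only what shows in the picture. A call takes as long as a camera call.
- robot.recognise(name, camera): "centre" ([x, y, z] in m, in world coordinates, good to about 4 mm: the middle of the surface that is visible of it).
- robot.spot_point(name, camera): "centre" ([x, y, z] in m, in world coordinates, good to about 4 mm: a listed point, or the origin of a listed thing).
The state is a dict: "time": time; "joint_positions": joint angles; "qvel": joint speeds; "joint_torque": joint torques, N m; "tool_pos": TCP position; "ee_rot": TCP orientation; "wrist_force": force on the tool from outside, world axes, zero at the start; "wrist_torque": the same for the moment, N m; "width": finger opening in m; "finger_force": force on a finger pad.
Only numpy, scipy, OpenCV 4.12 (cv2) and the standard library are available. Lean on these libraries where they do the work, as an engineer would, in place of code of your own. Each camera call takes 0.05 s, during which the arm holds its last target. There are 200 camera calls.

TASK

Open the gate of the gas canister pen: press its thumb lever down gently to lift the latch bar over the lip of the keeper but not so high that it catches on the hood's turned-down edge, draw the gate out with the bar held up, then swing it calmly wide open, about square to the pen's front, and leave it standing there with the bar dropped back level. Do not force the latch, and leave the canisters and everything else on the bench alone.

Things in the scene. Friction and masses are not known exactly. Their poses are not given: they have to be found in the camera images.
- pen: Steel wire pen for gas canisters, fixed on the bench, 210 mm deep, 290 wide, open on top, posts to 212 mm. Origin on the bench under the middle of the gate line; +x points into the pen, so the gate looks to -x; +y points along the gate line from the hinge post (y -115 mm) to the latch post (y +115 mm); z up. Canisters stand at least 70 mm behind the gate line.
- gate (a joint): Gate angle in rad: 0 shut, grows as the gate swings outward (to the pen's -x side) about its upright hinge, 1.8 at most. Slightly stiff (about 0.06 N m), it stays where it is left. A steel frame of 0.8 kg, 192 mm wide from the hinge axis, bars 12 mm thick, from 24 to 200 mm above the bench.
- gate_hinge (a point): Point on the gate's upright hinge axis, 200 mm above the bench. Its axes turn with the gate: z up, y along the gate from hinge to free end, x to the gate's inner side.
- gate_rail (a point): Middle of the top edge of the gate's top rail (12 mm thick, 12 mm high, wire panel below), 200 mm above the bench, 75 mm from the hinge axis, level with the thumb lever. Axes as gate_hinge. Open fingers can straddle the rail here from above: on the inner side there is 60 mm of free room, on the outer side the thumb lever lies under the finger.
- latch (a joint): Tilt in rad of the latch, a see-saw on a pin on the gate's outer face (130 mm from the hinge axis, 165 mm above the bench). 0: bar level, down in the keeper; it grows, to 0.5 at most, as the thumb lever goes down and the bar rises. It falls back to 0 by the bar's weight; 1 to 3 N on the thumb lever hold it up.
- thumb_pad (a point): Middle of the top face of the thumb lever, a steel plate on the gate's outer side covering 12 to 66 mm outward from the gate's middle plane, 36 mm along the gate, 6 mm thick. Top face 173 mm above the bench with the bar down. 75 mm from the hinge axis (along the gate), 55 mm from the latch pivot; it tilts with the latch. x to the gate, y along the gate to the bar.
- thumb_lever: The thumb lever (the plate of thumb_pad and its arm), one arm of the see-saw. Origin on the latch's pivot, 16 mm outside the gate's middle plane; axes as thumb_pad. More than 15 N on it would bend it.
- bar: Latch bar, steel, 0.14 to 0.28 kg, 8 mm thick, 12 mm high, 105 mm long: the other arm of the see-saw. Origin at the latch's pivot, y along the bar to its tip, z up. 88 mm from the pivot it lies in the keeper (see latch_post). More than 10 N on it, from lip, hood or anything else, would bend it.
- latch_post (a point): Top of the post with the keeper: a lip 8 mm thick, 4 mm wide, 4 mm in front of the bar, and a hood over bar and lip. The hood's underside is 20.5 mm above the lip's top, but its front edge, over the lip, is turned down 4 mm, so the 12 mm bar comes out through a 16.5 mm gap. Bolted on by hand, height not measured: lip's top 6 to 32 mm above the resting bar's underside. All ends 16 mm out from the bar's middle.
- flux_jar_mid (a point): Middle of a small closed jar, 56 mm across, 70 mm high, beside the pen; a bystander, to be left alone.
- tin_cup_mid (a point): Middle of an open aluminium cup, 66 mm across, 80 mm high, some 25 cm in front of the pen, just beyond the swing of the gate; a bystander, to be left alone.
- canister_a_mid (a point): Middle of a grey gas canister, 64 mm across, 125 mm high, standing in the pen; a bystander, to be left alone.
- canister_b_mid (a point): Middle of a second such canister in the pen; a bystander, to be left alone.
- angle_block_mid (a point): Middle of a steel block 50 x 70 x 35 mm on the bench; a bystander, to be left alone.
- hammer_grip (a point): Handle of a hammer lying on the bench; a bystander, to be left alone.
- wrench_grip (a point): Handle of a wrench lying on the bench; a bystander, to be left alone.

How it is judged:
By the outcome, as a careful person would: the job done as asked, in the order asked, and still so for the second after the job is handed in, with the robot touching nothing.
It also fails if it takes over 66 s, if anything falls off the work surface, if the arm or the gripper's body presses on something with over 40 N, if the wrist force passes 120 N, or if a joint passes its speed limit or range.

## Working session

There is one attempt and no reset: what is moved stays moved. The work goes in short steps, Python scripts to look and compute and a tool call to move; the robot and the scene stay as the last step left them, time stands still between calls to the robot, and variables do not carry over. Pictures are saved under pics/ and viewed, at most 10 in all, crops included, and the job is handed in when it is done.

Besides the shell and the picture viewer there is one more tool, called after "Request:" by a JSON object that holds its "method" and its "body". play_rows: Moves the arm, as the interface text tells. Its arguments: {"type":"object","properties":{"translation":{"type":"array","items":{"type":"array","items":{"type":"number","minimum":-1,"maximum":1}}},"twist":{"type":"array","items":{"type":"array","items":{"type":"number","minimum":-1,"maximum":1}}},"gripper":{"type":"array","items":{"type":"number"}}},"required":["translation","twist","gripper"]}

```bash
mkdir -p pics; ls; python3 - <<'E'
from bench import robot
import cv2
for c in ("side","top"):
    im=robot.snapshot(c); cv2.imwrite(f"pics/{c}0.png",im[:,:,::-1])
    for n in ("gate_hinge","gate_rail","thumb_pad","latch_post","pen","bar","flux_jar_mid","tin_cup_mid"):
        print(c,n,[(r["score"],[round(float(v),4) for v in r["centre"]]) for r in robot.spot_point(n,c)[:2]])
o=robot.get_obs();print(o)
print(robot.tcp_to_tips)
E
```

```text
pics
side gate_hinge [(0.84, [0.646, 0.1138, 0.1981])]
side gate_rail [(0.69, [0.5705, 0.135, 0.2027])]
side thumb_pad [(0.83, [0.56, 0.0987, 0.1779]), (0.51, [0.5493, 0.1472, 0.0012])]
side latch_post []
side pen [(0.85, [0.5495, 0.1467, -0.0018])]
side bar []
side flux_jar_mid [(0.7, [0.386, 0.3172, 0.0332])]
side tin_cup_mid [(0.69, [0.5822, -0.1511, 0.0393])]
top gate_hinge [(0.6, [0.6453, 0.1103, 0.1967]), (0.38, [0.559, 0.1003, 0.1733])]
top gate_rail [(0.55, [0.5762, 0.1343, 0.1995]), (0.23, [0.5199, 0.1453, 0.1677])]
top thumb_pad [(0.74, [0.5597, 0.0994, 0.1704]), (0.33, [0.5481, 0.2788, 0.0639])]
top latch_post [(0.8, [0.4415, 0.1857, 0.2115])]
top pen [(0.97, [0.5484, 0.1454, -0.001])]
top bar [(0.81, [0.5124, 0.141, 0.169])]
top flux_jar_mid []
top tin_cup_mid [(0.89, [0.5812, -0.1482, 0.0383])]
{'time': 0.9, 'joint_positions': array([ 1.11088632e+00,  8.71912031e-02,  1.37067676e+00,  5.38603191e-06,
        1.68361960e+00, -1.03112559e-01]), 'qvel': array([ 0.00022145,  0.00048231, -0.00010403,  0.00278347, -0.00210059,
       -0.00040895]), 'joint_torque': array([ 1.17251890e-03, -3.40018380e+01, -3.02611256e+01,  7.18580140e-02,
        2.32421199e-02,  1.67345075e-05]), 'tool_pos': array([0.19211117, 0.51535695, 0.4047225 ]), 'ee_rot': array([3.14148757e+00, 5.49394958e-06, 2.78479582e+00]), 'wrist_force': array([0.52746963, 0.30547912, 0.30541065]), 'wrist_torque': array([ 0.00598025, -0.00987744,  0.00975445]), 'finger_force': 0.0, 'width': 0.0933296992256795}
0.1992
```

View pics/side0.png

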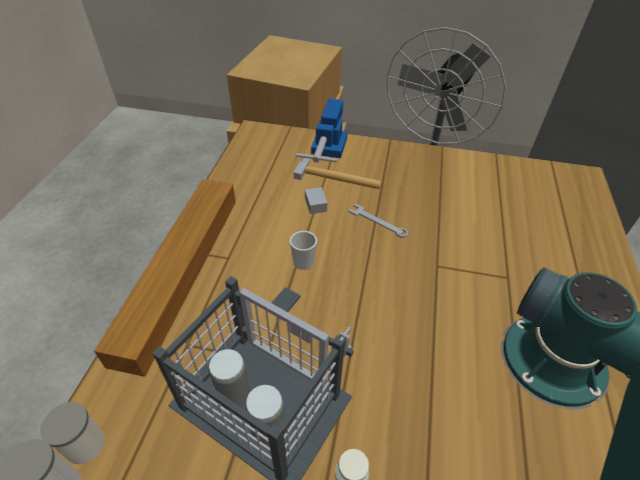

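View pics/top0.png

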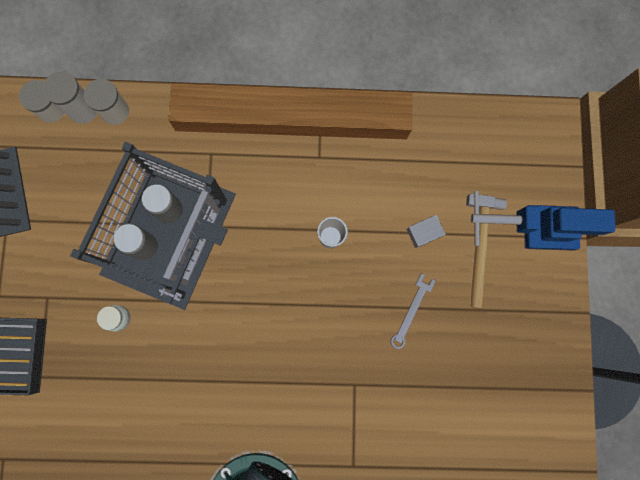

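Both views show the pen at the left: gate line toward the robot's right side, keeper near top (170,295) / side (345,340), cup clear of the swing. I'll move over the rail now, and zoom in on the keeper.

```bash
cat > h.py <<'E'
import numpy as np,cv2
from bench import robot
yaw=np.radians(160.); Y=np.array([np.cos(yaw),np.sin(yaw),0]); X=np.array([np.sin(yaw),-np.cos(yaw),0]); P=np.array([.549,.146,0])
def W(x,y,z): return P+x*X+y*Y+np.array([0,0,z])
def px(c,p):
    m=robot.camera_model(c); return cv2.projectPoints(np.array(p,float).reshape(-1,3),m["rvec"],m["tvec"],m["camera_matrix"],None)[0].reshape(-1,2)
E
python3 - <<'E'
from h import *
out=[]
for c in("side","top"):
    im=cv2.imread(f"pics/{c}0.png")
    u=px(c,W(-.016,.115,.18))[0]; print(c,u,px(c,[W(-.016,.115,.16),W(-.016,.115,.2)]))
    x,y=int(u[0])-30,int(u[1])-30
    k=cv2.resize(im[y:y+60,x:x+60],(399,600//1) if 0 else (400,400),interpolation=cv2.INTER_CUBIC); out.append(k); print(x,y)
cv2.imwrite("pics/k.png",np.hstack(out))
print("rail",W(0,-.102+.075,.2),"X",X,"Y",Y)
E
```

```text
side [342.92328065 343.80048629] [[342.32629017 349.82150423]
 [343.54285161 337.55173022]]
312 313
top [169.59687749 294.061092  ] [[171.83598716 294.59232568]
 [167.27641206 293.51055648]]
139 264
rail [0.5743717  0.13676546 0.2       ] X [0.34202014 0.93969262 0.        ] Y [-0.93969262  0.34202014  0.        ]
```

View pics/k.png

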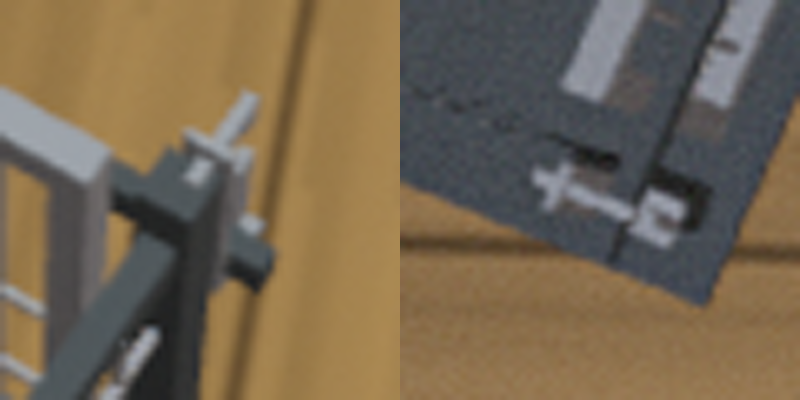

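Request:
{"method": "play_rows", "body": {"translation": [[0, 0, -1], [0, -0.2, -0.6], [-1, -0.2, 0], [-1, -0.2, 0], [-1, -0.2, 0], [-1, -0.2, 0], [-1, -0.2, 0], [-1, -0.2, 0]], "twist": [[0, 0, 0], [0, 0, 0], [0, 0, 0], [0, 0, 0], [0, 0, 0], [0, 0, 0], [0, 0, 0], [0, 0, 0]], "gripper": [1, 1, 1, 1, 1, 1, 1, 1]}}

```text
time: 1.7
tool_pos: [0.3986, 0.378, 0.4689]
ee_rot: [3.141, 0.0, 2.785]
wrist_force: [0.0, -0.3, 0.2]
width: 0.0942
finger_force: 0.0
```

Request:
{"method": "play_rows", "body": {"translation": [[-0.88, -0.6, 0], [-0.88, -0.6, 0], [-0.88, -0.6, 0], [-0.88, -0.6, 0], [-0.88, -0.6, 0], [-0.88, -0.6, 0], [-0.88, -0.6, 0], [0, 0, 0]], "twist": [[0, 0, 0], [0, 0, 0], [0, 0, 0], [0, 0, 0], [0, 0, 0], [0, 0, 0], [0, 0, 0], [0, 0, 1]], "gripper": [1, 1, 1, 1, 1, 1, 1, 1]}}

```text
time: 2.5
tool_pos: [0.5721, 0.1313, 0.4675]
ee_rot: [-3.14, 0.0, 2.676]
wrist_force: [-0.4, 0.5, -1.1]
width: 0.094
finger_force: 0.0
```

Request:
{"method": "play_rows", "body": {"translation": [[0, 0, 0], [0, 0, 0], [0, 0, 0], [0, 0, 0], [0, 0, 0], [0, 0, 0], [0, 0, 0], [0, 0, 0]], "twist": [[0, 0, 1], [0, 0, 1], [0, 0, 1], [0, 0, 1], [0, 0, 1], [0, 0, 1], [0, 0, 1], [0, 0, 1]], "gripper": [0, 0, 0, 0, 0, 0, 0, 0]}}

```text
time: 3.3
tool_pos: [0.5697, 0.1356, 0.4687]
ee_rot: [3.142, -0.0, 1.881]
wrist_force: [-0.2, 0.2, -0.0]
width: 0.0469
finger_force: 0.0
```

Request:
{"method": "play_rows", "body": {"translation": [[0, 0, 0], [0, 0, 0], [0, 0, 0], [0, 0, 0], [0, 0, 0], [0, 0, 0], [0, 0, 0], [0, 0, 0]], "twist": [[0, 0, 1], [0, 0, 1], [0, 0, 1], [0, 0, 1], [0, 0, 1], [0, 0, 1], [0, 0, 1], [0, 0, 1]], "gripper": [0, 0, 0, 0, 0, 0, 0, 0]}}

```text
time: 4.1
tool_pos: [0.5697, 0.1356, 0.4687]
ee_rot: [-3.142, -0.0, 1.081]
wrist_force: [-0.1, -0.3, 0.4]
width: 0.0469
finger_force: 0.0
```

Request:
{"method": "play_rows", "body": {"translation": [[0, 0, 0], [0, 0, 0], [0, 0, 0], [0, 0, 0], [0, 0, 0], [0, 0, 0], [0, 0, 0], [0, 0, 0]], "twist": [[0, 0, 1], [0, 0, 1], [0, 0, 1], [0, 0, 1], [0, 0, 1], [0, 0, 1], [0, 0, 1], [0, 0, 1]], "gripper": [0, 0, 0, 0, 0, 0, 0, 0]}}

```text
time: 4.9
tool_pos: [0.5697, 0.1356, 0.4687]
ee_rot: [-3.141, -0.0, 0.281]
wrist_force: [-0.4, 0.1, 0.6]
width: 0.0471
finger_force: 0.0
```

Request:
{"method": "play_rows", "body": {"translation": [[0, 0, 0], [0, 0, 0], [0, 0, 0], [0, 0, 0], [0, 0, 0], [0, 0, 0], [0, 0, 0]], "twist": [[0, 0, 1], [0, 0, 1], [0, 0, 1], [0, 0, 1], [0, 0, 1], [0, 0, 1], [0, 0, 0.35]], "gripper": [-0.35, -0.35, -0.35, -0.35, -0.35, -0.35, -0.35]}}

```text
time: 5.6
tool_pos: [0.5696, 0.1356, 0.4687]
ee_rot: [-3.142, 0.0, -0.353]
wrist_force: [-0.1, -0.4, 0.6]
width: 0.0304
finger_force: 0.0
```

```bash
python3 - <<'E'
from h import *
o=robot.get_obs(); print(o["time"],o["tool_pos"],o["ee_rot"],o["width"],o["joint_positions"],o["wrist_force"])
d=W(-.007,-.027,.0)-o["tool_pos"]; print("to go X,Y",d@X,d@Y)
# crop pixel predictions side
f=lambda p:(px("side",p)-[312,313])*400/60
print("bar tip lo/hi",f([W(-.016,.133,.159),W(-.016,.133,.171)]).round())
for l in (6,14,20,26,32):
    z=.159+l/1000
    print(l,"lip top ends y.112/.120",f([W(-.026,.112,z),W(-.026,.120,z)]).round().tolist(),"hood top in/out y.12",f([W(-.016,.12,z+.0245),W(-.032,.12,z+.0245)]).round().tolist())
print("post top",f([W(0,.115,.212)]).round())
for c in("side","top"):
    robot.snapshot(c)
    for n in ("gate_rail","thumb_pad","latch_post","bar","gate_hinge"):
        print(c,n,[(r["score"],((r["centre"]-P)@X).round(4),((r["centre"]-P)@Y).round(4),round(r["centre"][2],4)) for r in robot.spot_point(n,c)[:1]])
E
```

```text
5.6 [0.56963799 0.13557511 0.46865518] [-3.14152289e+00  1.10415620e-04 -3.52736602e-01] 0.030434855748765866 [1.36813140e-01 1.64580908e-01 1.15921131e+00 1.17039858e-04
 1.81786507e+00 2.06037469e+00] [-0.05351037 -0.3889841   0.56183721]
to go X,Y -0.004262412365419313 -0.004041112756052378
bar tip lo/hi [[262. 280.]
 [265. 257.]]
6 lip top ends y.112/.120 [[212.0, 202.0], [239.0, 216.0]] hood top in/out y.12 [[225.0, 195.0], [256.0, 149.0]]
14 lip top ends y.112/.120 [[214.0, 186.0], [241.0, 200.0]] hood top in/out y.12 [[227.0, 178.0], [258.0, 132.0]]
20 lip top ends y.112/.120 [[215.0, 173.0], [242.0, 188.0]] hood top in/out y.12 [[228.0, 166.0], [259.0, 119.0]]
26 lip top ends y.112/.120 [[216.0, 161.0], [243.0, 176.0]] hood top in/out y.12 [[230.0, 153.0], [261.0, 106.0]]
32 lip top ends y.112/.120 [[218.0, 148.0], [245.0, 163.0]] hood top in/out y.12 [[231.0, 140.0], [263.0, 93.0]]
post top [[180. 185.]]
side gate_rail [(0.73, np.float64(-0.0026), np.float64(-0.0224), 0.2001)]
side thumb_pad [(0.62, np.float64(0.0023), np.float64(0.1155), 0.2113)]
side latch_post [(0.74, np.float64(0.0012), np.float64(0.1147), 0.2139)]
side bar []
side gate_hinge [(0.87, np.float64(0.0043), np.float64(-0.1004), 0.1974)]
top gate_rail [(0.89, np.float64(0.0003), np.float64(-0.0299), 0.1978)]
top thumb_pad [(0.86, np.float64(-0.0388), np.float64(-0.0267), 0.1701)]
top latch_post [(0.9, np.float64(0.0), np.float64(0.1125), 0.2107)]
top bar [(0.2, np.float64(-0.4645), np.float64(-0.2231), 0.0197)]
top gate_hinge [(0.62, np.float64(-0.0025), np.float64(-0.105), 0.1984)]
```

```bash
python3 - <<'E'
from h import *
def box(x0,x1,y0,y1,z0,z1): return [W(x,y,z) for x in(x0,x1) for y in(y0,y1) for z in(z0,z1)]
E=[(a,b) for a in range(8) for b in range(a) if bin(a^b).count("1")==1]
rows=[]
for c,o in(("side",(320,320)),("top",(147,272))):
    im=cv2.imread(f"pics/{c}0.png")[o[1]:o[1]+40,o[0]:o[0]+40]
    r=[]
    for l in(None,12,28):
        k=cv2.resize(im,(266,266),interpolation=cv2.INTER_CUBIC)
        if l:
            z=.159+l/1000
            for b,col in((box(-.028,-.024,.112,.120,z-.008,z),(0,255,0)),(box(-.032,0,.110,.122,z+.0205,z+.0245),(0,0,255)),(box(-.020,-.012,.028,.133,.159,.171),(255,255,0)),(box(-.006,.006,.109,.121,.19,.212),(255,0,255))):
                q=((px(c,b)-o+.5)*6.65).astype(int)
                for a,d in E: cv2.line(k,tuple(map(int,q[a])),tuple(map(int,q[d])),col,1)
        r.append(k)
    rows.append(np.hstack(r))
cv2.imwrite("pics/k2.png",np.vstack(rows))
E
```

```text
(no output)
```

View pics/k2.png

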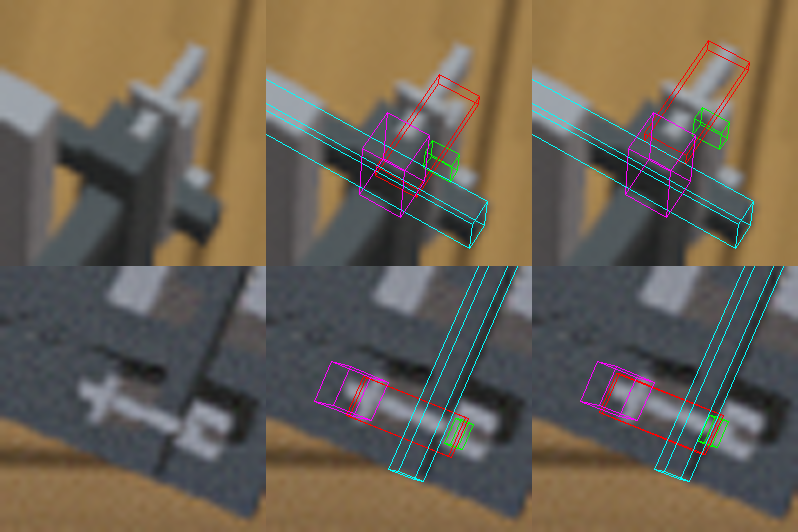

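The keeper height can't be read reliably from these pixels (hood seems well above the bar), so I'll feel for it. Approaching the lever.

Request:
{"method": "play_rows", "body": {"translation": [[0.1, 0.18, 0], [0, 0, 0.4], [0, 0, 0.4], [0, 0, 0.4], [0, 0, 0.35], [0, 0, 0.2], [0, 0, 0.15], [0, 0, 0]], "twist": [[0, 0, 0], [0, 0, 0], [0, 0, 0], [0, 0, 0], [0, 0, 0], [0, 0, 0], [0, 0, 0], [0, 0, 0]], "gripper": [-0.15, -0.15, -0.15, -0.15, -0.15, -0.15, -0.15, -0.15]}}

```text
time: 7.0
tool_pos: [0.5709, 0.1273, 0.3919]
ee_rot: [3.141, 0.001, -0.35]
wrist_force: [0.9, 1.2, 0.2]
width: 0.04
finger_force: 0.0
```

```bash
python3 - <<'E'
from h import *
o=robot.get_obs(); print(o["time"],o["tool_pos"],o["width"],o["wrist_force"])
a=robot.snapshot("side");b=robot.snapshot("top")
c=W(-.01,-.027,.19)
k=[]
for n,i in(("side",a),("top",b)):
    u=px(n,c)[0].astype(int); i=i[u[1]-45:u[1]+45,u[0]-45:u[0]+45,::-1]; k.append(cv2.resize(i,(400,400),interpolation=cv2.INTER_CUBIC)); print(n,u)
cv2.imwrite("pics/a.png",np.hstack(k))
E
```

```text
7.0 [0.57089615 0.12733668 0.39189504] 0.03996976472503332 [0.87530062 1.19728363 0.22413084]
side [273 306]
top [195 225]
```

View pics/a.png

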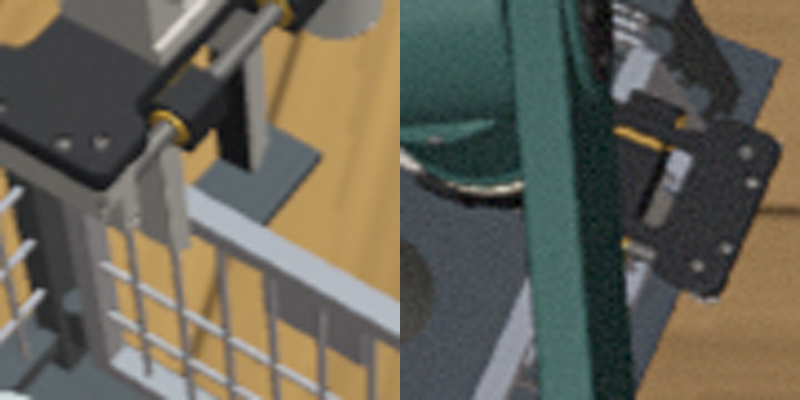

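```bash
python3 - <<'E'
from h import *
f=lambda p:((px("side",p)-[228,261])*400/90).round().tolist()
print("pad corners",f([W(x,y,.173) for x in(-.012,-.066) for y in(-.045,-.009)]))
print("pivot",f([W(-.016,.028,.165)]),"rail ends",f([W(0,-.102,.2),W(0,.09,.2)]))
print("finger tips inner",f([W(.010,-.035,.193),W(.010,-.019,.193),W(.022,-.019,.193)]))
o=robot.get_obs();d=o["tool_pos"]-P;print(d@X,d@Y)
E
```

```text
pad corners [[172.0, 202.0], [243.0, 241.0], [247.0, 115.0], [317.0, 151.0]]
pivot [[324.0, 286.0]] rail ends [[39.0, 122.0], [435.0, 340.0]]
finger tips inner [[156.0, 222.0], [188.0, 240.0], [170.0, 261.0]]
-0.009902968636197568 -0.027041476933200526
```

Request:
{"method": "play_rows", "body": {"translation": [[0, 0, 0.12], [0, 0, 0.12], [0, 0, 0.12], [0, 0, 0.06], [0, 0, 0]], "twist": [[0, 0, 0], [0, 0, 0], [0, 0, 0], [0, 0, 0], [0, 0, 0]], "gripper": [-0.15, -0.15, -0.15, -0.15, -0.15]}}

```text
time: 7.6
tool_pos: [0.5708, 0.1274, 0.3751]
ee_rot: [3.141, 0.001, -0.35]
wrist_force: [0.0, 0.7, 0.2]
width: 0.04
finger_force: 0.0
```

```bash
python3 - <<'E'
from h import *
from scipy.optimize import brentq
for r in range(0,42,3):
    # bar underside at 88 along bar, rise of lower edge point
    th=brentq(lambda t:88*np.sin(t)-6*np.cos(t)+6-r,-.1,.6)
    s=(47-8*np.sin(th))/np.cos(th); z=165-s*np.sin(th)+8*np.cos(th)
    print(r,round(th,3),"tip",round(z,1),"tcp",round(z+199.2,1))
o=robot.get_obs(); print(o["time"],o["tool_pos"],o["wrist_force"])
E
```

```text
0 0.0 tip 173.0 tcp 372.2
3 0.034 tip 171.4 tcp 370.6
6 0.068 tip 169.8 tcp 369.0
9 0.102 tip 168.2 tcp 367.4
12 0.136 tip 166.6 tcp 365.8
15 0.17 tip 165.0 tcp 364.2
18 0.205 tip 163.4 tcp 362.6
21 0.239 tip 161.8 tcp 361.0
24 0.274 tip 160.1 tcp 359.3
27 0.308 tip 158.4 tcp 357.6
30 0.344 tip 156.7 tcp 355.9
33 0.379 tip 154.9 tcp 354.1
36 0.415 tip 153.0 tcp 352.2
39 0.452 tip 151.1 tcp 350.3
7.6 [0.57081485 0.12744665 0.3750618 ] [2.05463251e-04 6.62931527e-01 2.13339218e-01]
```

Request:
{"method": "play_rows", "body": {"translation": [[0, 0, 0.05], [0, 0, 0.05], [0, 0, 0.05], [0, 0, 0]], "twist": [[0, 0, 0], [0, 0, 0], [0, 0, 0], [0, 0, 0]], "gripper": [-0.15, -0.15, -0.15, -0.15]}}

```text
time: 8.0
tool_pos: [0.5711, 0.1274, 0.3703]
ee_rot: [-3.141, -0.001, -0.35]
wrist_force: [0.3, -0.1, 0.9]
width: 0.0402
finger_force: 1.0
```

Request:
{"method": "play_rows", "body": {"translation": [[0, 0, 0.05], [0, 0, 0.03], [0, 0, 0]], "twist": [[0, 0, 0], [0, 0, 0], [0, 0, 0]], "gripper": [-0.15, -0.15, -0.15]}}

```text
time: 8.3
tool_pos: [0.5712, 0.1273, 0.3668]
ee_rot: [-3.141, -0.001, -0.35]
wrist_force: [1.8, -0.6, 2.1]
width: 0.04
finger_force: 1.2
```

```bash
cat >crop.py <<'E'
import sys
from h import *
o=robot.get_obs(); print(o["time"],o["tool_pos"].round(4),o["wrist_force"].round(2),o["wrist_torque"].round(2))
k=[]
for n,c in(("side",(340,340)),("top",(167,292))):
    i=robot.snapshot(n)[c[1]-20:c[1]+20,c[0]-20:c[0]+20,::-1]; k.append(cv2.resize(i,(400,400),interpolation=cv2.INTER_CUBIC))
cv2.imwrite(sys.argv[1],np.hstack(k))
E
python3 crop.py pics/b.png
```

```text
8.3 [0.5712 0.1273 0.3668] [ 1.79 -0.56  2.12] [-0.13 -0.2   0.02]
```

View pics/b.png

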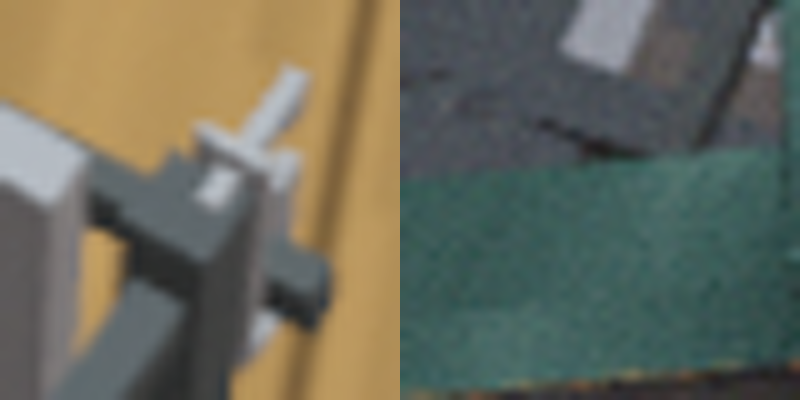

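Bar has risen (tip from y≈349 to lower crop (300,290)), seemingly about over the lip. Gentle pull probe now.

Request:
{"method": "play_rows", "body": {"translation": [[0, 0.025, 0], [0, 0.025, 0], [0, 0.025, 0], [0, 0, 0]], "twist": [[0, 0, 0], [0, 0, 0], [0, 0, 0], [0, 0, 0]], "gripper": [-0.15, -0.15, -0.15, -0.15]}}

```text
time: 8.8
tool_pos: [0.5698, 0.1246, 0.3668]
ee_rot: [-3.141, -0.0, -0.35]
wrist_force: [2.5, 1.2, 3.4]
width: 0.0404
finger_force: 1.4
```

Request:
{"method": "play_rows", "body": {"translation": [[0, 0.025, 0], [0, 0, 0]], "twist": [[0, 0, 0], [0, 0, 0]], "gripper": [-0.15, -0.15]}}

```text
time: 9.0
tool_pos: [0.5694, 0.1238, 0.3668]
ee_rot: [-3.141, 0.0, -0.35]
wrist_force: [1.2, 2.3, 2.2]
width: 0.0398
finger_force: 1.5
```

Request:
{"method": "play_rows", "body": {"translation": [[0, 0.025, 0], [0, 0, 0]], "twist": [[0, 0, 0], [0, 0, 0]], "gripper": [-0.15, -0.15]}}

```text
time: 9.2
tool_pos: [0.5691, 0.1228, 0.3667]
ee_rot: [-3.141, 0.0, -0.35]
wrist_force: [1.2, 2.0, 3.2]
width: 0.04
finger_force: 1.5
```

Request:
{"method": "play_rows", "body": {"translation": [[0, 0.02, 0], [0, 0, 0]], "twist": [[0, 0, 0], [0, 0, 0]], "gripper": [-0.15, -0.15]}}

```text
time: 9.4
tool_pos: [0.5688, 0.122, 0.3667]
ee_rot: [-3.142, 0.0, -0.35]
wrist_force: [0.2, 2.7, 3.4]
width: 0.0398
finger_force: 1.6
```

Request:
{"method": "play_rows", "body": {"translation": [[0, 0.02, 0], [0, 0, 0]], "twist": [[0, 0, 0], [0, 0, 0]], "gripper": [-0.15, -0.15]}}

```text
time: 9.6
tool_pos: [0.5686, 0.1212, 0.3666]
ee_rot: [3.142, 0.0, -0.35]
wrist_force: [0.6, 1.5, 3.4]
width: 0.0401
finger_force: 1.5
```

Request:
{"method": "play_rows", "body": {"translation": [[0, 0.02, 0], [0, 0, 0]], "twist": [[0, 0, 0], [0, 0, 0]], "gripper": [-0.15, -0.15]}}

```text
time: 9.8
tool_pos: [0.5684, 0.1205, 0.3667]
ee_rot: [-3.141, 0.0, -0.35]
wrist_force: [2.1, 2.2, 2.9]
width: 0.04
finger_force: 2.2
```

Request:
{"method": "play_rows", "body": {"translation": [[0, 0.02, 0], [0, 0, 0]], "twist": [[0, 0, 0], [0, 0, 0]], "gripper": [-0.15, -0.15]}}

```text
time: 10.0
tool_pos: [0.5682, 0.1202, 0.3666]
ee_rot: [-3.14, -0.0, -0.35]
wrist_force: [1.5, 3.9, 2.3]
width: 0.0399
finger_force: 3.5
```

Request:
{"method": "play_rows", "body": {"translation": [[0, 0.02, 0], [0, 0, 0]], "twist": [[0, 0, 0], [0, 0, 0]], "gripper": [-0.15, -0.15]}}

```text
time: 10.2
tool_pos: [0.5681, 0.12, 0.3666]
ee_rot: [-3.138, -0.0, -0.349]
wrist_force: [2.6, 7.4, 1.6]
width: 0.0399
finger_force: 4.7
```

```bash
python3 crop.py pics/c.png
```

```text
10.2 [0.5681 0.12   0.3666] [2.64 7.44 1.63] [ 1.   -0.27 -0.03]
```

View pics/c.png

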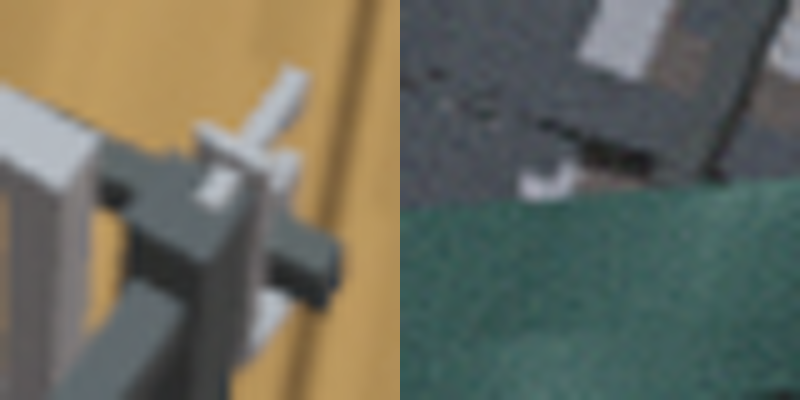

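Gate moved until the bar met the keeper (≈4 mm of play), force 8 N at the rail, so the height is wrong. I'll ease off and raise the bar in small steps, feeling for the hood to find which side.

Request:
{"method": "play_rows", "body": {"translation": [[0, -0.04, 0], [0, 0, 0.02], [0, 0, 0]], "twist": [[0, 0, 0], [0, 0, 0], [0, 0, 0]], "gripper": [-0.15, -0.15, -0.15]}}

```text
time: 10.6
tool_pos: [0.5684, 0.1205, 0.3661]
ee_rot: [-3.141, -0.0, -0.35]
wrist_force: [1.3, 2.3, 4.1]
width: 0.04
finger_force: 2.4
```

Request:
{"method": "play_rows", "body": {"translation": [[0, 0, 0.02], [0, 0, 0]], "twist": [[0, 0, 0], [0, 0, 0]], "gripper": [-0.15, -0.15]}}

```text
time: 10.8
tool_pos: [0.5684, 0.1205, 0.3653]
ee_rot: [-3.141, -0.0, -0.35]
wrist_force: [0.7, 2.8, 4.0]
width: 0.0399
finger_force: 2.5
```

```bash
python3 - <<'E'
from h import *
for l in (6,10,14,20):
    z=.159+l/1000; print(l,"lip top inner/outer y.112,.120",(px("side",[W(x,y,z) for x in(-.024,-.028) for y in(.112,.120)])*10-3200).round().tolist())
a=cv2.imread("pics/side0.png").astype(int).sum(2)//3
print(a[340:352,342:356])
E
```

```text
6 lip top inner/outer y.112,.120 [[233.0, 241.0], [272.0, 263.0], [244.0, 224.0], [284.0, 246.0]]
10 lip top inner/outer y.112,.120 [[234.0, 229.0], [274.0, 251.0], [245.0, 212.0], [285.0, 234.0]]
14 lip top inner/outer y.112,.120 [[235.0, 217.0], [275.0, 239.0], [247.0, 200.0], [286.0, 222.0]]
20 lip top inner/outer y.112,.120 [[237.0, 199.0], [277.0, 220.0], [249.0, 182.0], [289.0, 203.0]]
[[115  89  74  70  87  96 100 114 116 102  82  83 104 119]
 [ 89  79  66  68  89  97 102 114 114 100  77  85 108 121]
 [ 82  66  58  72  90  97 100 117 113  95  78  89 112 124]
 [ 74  59  55  73  87  98 104 118 111  91  78  94 116 124]
 [ 61  53  57  74  84  97 106 117 109  86  79  97 118 126]
 [ 53  53  58  79  87  99 131 147 127  90  82 102 120 126]
 [ 53  52  62  81  88 105 148 161 157 118  86 105 122 125]
 [ 53  52  63  86  89  90 115 149 143 102  88 108 122 125]
 [ 53  52  61  87  90  85  90 103 101  85  92 113 123 125]
 [ 52  53  66  90  90  85  86  86  86  85  95 117 124 125]
 [ 54  53  66  90  90  86  86  86  85  86  87 110 123 125]
 [ 51  56  66  82  69  68  82  86  86  86  78 101 120 124]]
```

Request:
{"method": "play_rows", "body": {"translation": [[0, 0, 0.02], [0, 0, 0]], "twist": [[0, 0, 0], [0, 0, 0]], "gripper": [-0.15, -0.15]}}

```text
time: 11.0
tool_pos: [0.5684, 0.1205, 0.3644]
ee_rot: [-3.141, -0.0, -0.35]
wrist_force: [0.3, 2.6, 4.2]
width: 0.0403
finger_force: 2.5
```

Request:
{"method": "play_rows", "body": {"translation": [[0, 0, 0.02], [0, 0, 0]], "twist": [[0, 0, 0], [0, 0, 0]], "gripper": [-0.15, -0.15]}}

```text
time: 11.2
tool_pos: [0.5684, 0.1205, 0.3634]
ee_rot: [-3.141, -0.0, -0.35]
wrist_force: [0.7, 3.6, 4.8]
width: 0.0396
finger_force: 2.5
```

Request:
{"method": "play_rows", "body": {"translation": [[0, 0, 0.02], [0, 0.015, 0], [0, 0, 0]], "twist": [[0, 0, 0], [0, 0, 0], [0, 0, 0]], "gripper": [-0.15, -0.15, -0.15]}}

```text
time: 11.5
tool_pos: [0.5683, 0.1203, 0.3626]
ee_rot: [-3.14, -0.0, -0.35]
wrist_force: [2.1, 4.6, 4.3]
width: 0.0401
finger_force: 3.6
```

Request:
{"method": "play_rows", "body": {"translation": [[0, 0, 0.02], [0, 0, 0], [0, 0, 0]], "twist": [[0, 0, 0], [0, 0, 0], [0, 0, 0]], "gripper": [-0.15, -0.15, -0.15]}}

```text
time: 11.8
tool_pos: [0.5683, 0.1203, 0.3624]
ee_rot: [-3.14, -0.001, -0.35]
wrist_force: [1.8, 4.8, 6.0]
width: 0.04
finger_force: 3.6
```

Request:
{"method": "play_rows", "body": {"translation": [[0, 0, 0.02], [0, 0, 0], [0, 0, 0]], "twist": [[0, 0, 0], [0, 0, 0], [0, 0, 0]], "gripper": [-0.15, -0.15, -0.15]}}

```text
time: 12.1
tool_pos: [0.5682, 0.1203, 0.3617]
ee_rot: [-3.14, -0.001, -0.35]
wrist_force: [0.7, 5.1, 6.9]
width: 0.0402
finger_force: 3.5
```

Request:
{"method": "play_rows", "body": {"translation": [[0, -0.04, 0], [0, 0, 0], [0, 0, 0]], "twist": [[0, 0, 0], [0, 0, 0], [0, 0, 0]], "gripper": [-0.15, -0.15, -0.15]}}

```text
time: 12.4
tool_pos: [0.5687, 0.121, 0.3601]
ee_rot: [3.14, 0.001, -0.351]
wrist_force: [0.4, 1.2, 1.0]
width: 0.0399
finger_force: 1.1
```

```bash
python3 crop.py pics/d.png; python3 -c "
import cv2,numpy as np
a=cv2.imread('pics/b.png')[:, :400];b=cv2.imread('pics/d.png')[:, :400]
cv2.imwrite('pics/d2.png',np.hstack([a,b]))"
```

```text
12.4 [0.5687 0.121  0.3601] [0.42 1.22 0.97] [0.04 0.07 0.05]
```

View pics/d2.png

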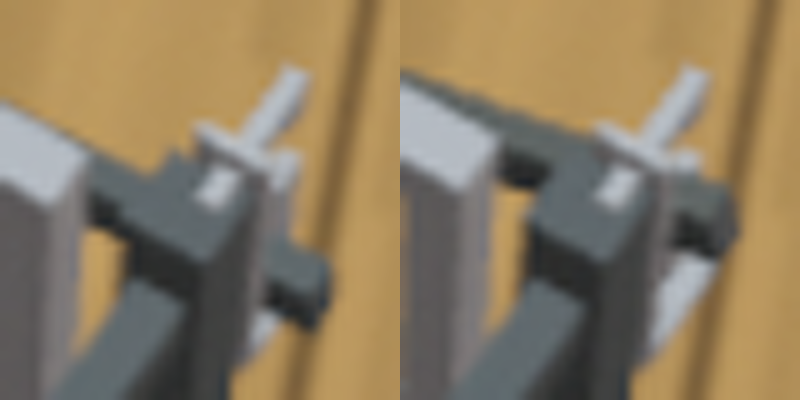

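The bar passed well up without meeting the hood; matching the picture, the cross-plate at (235,140) is the lip top and the arm to (300,70) is the hood, so the lip is ≈29–32 mm up. Raising further, unloaded, and pull-testing.

Request:
{"method": "play_rows", "body": {"translation": [[0, 0, 0.025], [0, 0, 0.025], [0, 0, 0.025], [0, 0, 0]], "twist": [[0, 0, 0], [0, 0, 0], [0, 0, 0], [0, 0, 0]], "gripper": [-0.15, -0.15, -0.15, -0.15]}}

```text
time: 12.9
tool_pos: [0.5686, 0.1213, 0.3576]
ee_rot: [3.141, 0.001, -0.35]
wrist_force: [-0.7, -0.6, 2.2]
width: 0.0399
finger_force: 0.9
```

Request:
{"method": "play_rows", "body": {"translation": [[0, 0.02, 0], [0, 0.015, 0], [0, 0, 0]], "twist": [[0, 0, 0], [0, 0, 0], [0, 0, 0]], "gripper": [-0.15, -0.15, -0.15]}}

```text
time: 13.2
tool_pos: [0.5682, 0.1204, 0.3581]
ee_rot: [-3.14, 0.0, -0.35]
wrist_force: [0.1, 2.3, 2.2]
width: 0.0402
finger_force: 1.3
```

Request:
{"method": "play_rows", "body": {"translation": [[0, 0.015, 0], [0, 0, 0]], "twist": [[0, 0, 0], [0, 0, 0]], "gripper": [-0.15, -0.15]}}

```text
time: 13.4
tool_pos: [0.5681, 0.1202, 0.3581]
ee_rot: [-3.14, 0.0, -0.349]
wrist_force: [0.8, 4.4, 1.2]
width: 0.0397
finger_force: 2.8
```

```bash
python3 -c "
from bench import robot
print(robot.get_obs())"
```

```text
{'time': 13.4, 'joint_positions': array([1.10402142e-01, 1.68259691e-01, 1.37274827e+00, 1.90862069e-03,
       1.59977142e+00, 2.03072959e+00]), 'qvel': array([ 0.00050955,  0.00126985, -0.0014924 , -0.00246023,  0.00123999,
        0.00205445]), 'joint_torque': array([-2.37122700e+00, -3.68568277e+01, -2.91336572e+01, -1.29426163e+00,
        2.64158556e-01, -6.78949491e-04]), 'tool_pos': array([0.56810709, 0.12021369, 0.35805511]), 'ee_rot': array([-3.13952211e+00,  1.18035627e-04, -3.49474928e-01]), 'wrist_force': array([0.81570568, 4.37366135, 1.18136059]), 'wrist_torque': array([0.73921445, 0.0464361 , 0.02616679]), 'finger_force': 2.794745748688001, 'width': 0.039656529225145364}
```

Request:
{"method": "play_rows", "body": {"translation": [[0, -0.045, 0], [0, 0, 0.03], [0, 0, 0], [0, 0.03, 0], [0, 0.02, 0], [0, 0, 0]], "twist": [[0, 0, 0], [0, 0, 0], [0, 0, 0], [0, 0, 0], [0, 0, 0], [0, 0, 0]], "gripper": [-0.15, -0.15, -0.15, -0.15, -0.15, -0.15]}}

```text
time: 14.0
tool_pos: [0.5681, 0.1193, 0.3569]
ee_rot: [-3.141, -0.001, -0.35]
wrist_force: [1.0, 0.9, 1.0]
width: 0.0402
finger_force: 2.2
```

Request:
{"method": "play_rows", "body": {"translation": [[0, -0.045, 0], [0, 0, 0.03], [0, 0, 0], [0, 0.03, 0], [0, 0.015, 0], [0, 0, 0]], "twist": [[0, 0, 0], [0, 0, 0], [0, 0, 0], [0, 0, 0], [0, 0, 0], [0, 0, 0]], "gripper": [-0.15, -0.15, -0.15, -0.15, -0.15, -0.15]}}

```text
time: 14.6
tool_pos: [0.5681, 0.1196, 0.3556]
ee_rot: [-3.141, -0.0, -0.35]
wrist_force: [0.9, 2.0, 0.9]
width: 0.0394
finger_force: 2.5
```

Cleared between TCP z .358 and .357; mid-window is ≈.3562. Trim and draw out.

Request:
{"method": "play_rows", "body": {"translation": [[0, 0, -0.015], [0, 0.02, 0], [0, 0.01, 0], [0, 0, 0]], "twist": [[0, 0, 0], [0, 0, 0], [0, 0, 0], [0, 0, 0]], "gripper": [-0.15, -0.15, -0.15, -0.15]}}

```text
time: 15.0
tool_pos: [0.5677, 0.1182, 0.3562]
ee_rot: [-3.141, -0.0, -0.35]
wrist_force: [2.2, 2.8, -0.4]
width: 0.0399
finger_force: 2.9
```

Request:
{"method": "play_rows", "body": {"translation": [[0, 0.02, 0], [0, 0.02, 0], [0, 0, 0]], "twist": [[0, 0, 0], [0, 0, 0], [0, 0, 0]], "gripper": [-0.15, -0.15, -0.15]}}

```text
time: 15.3
tool_pos: [0.5671, 0.1168, 0.3562]
ee_rot: [-3.141, -0.0, -0.35]
wrist_force: [3.4, 4.1, -0.7]
width: 0.0401
finger_force: 4.4
```

Request:
{"method": "play_rows", "body": {"translation": [[0, 0.025, 0], [0.005, 0.025, 0], [0.005, 0.025, 0], [0, 0, 0]], "twist": [[0, 0, -0.3], [0, 0, -0.3], [0, 0, -0.3], [0, 0, 0]], "gripper": [-0.15, -0.15, -0.15, -0.15]}}

```text
time: 15.7
tool_pos: [0.5664, 0.1131, 0.3569]
ee_rot: [3.14, -0.001, -0.261]
wrist_force: [2.1, 0.2, 1.1]
width: 0.0398
finger_force: 1.2
```

```bash
python3 crop.py pics/e.png; python3 -c "
import cv2,numpy as np
from h import *
a=cv2.imread('pics/e.png')[:, :400];b=robot.snapshot('side')[255:375,225:365,::-1]
cv2.imwrite('pics/e2.png',np.hstack([a,cv2.resize(b,(400,400),interpolation=cv2.INTER_CUBIC)]))"
```

```text
15.7 [0.5664 0.1131 0.3569] [2.09 0.2  1.11] [-0.08 -0.22  0.04]
```

View pics/e2.png

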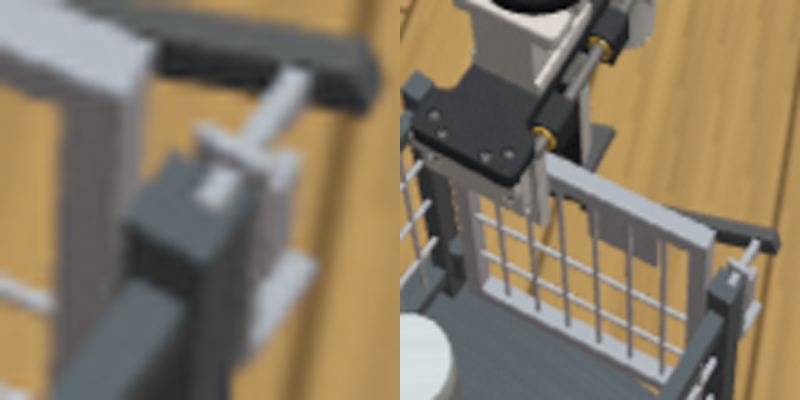

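The bar is out past the hood end (bar tip at (370,80), hood arm at (300,75) behind it). Swinging now with the bar still held.

Request:
{"method": "play_rows", "body": {"translation": [[0.005, 0.03, 0], [0.01, 0.05, 0], [0.014, 0.075, 0], [0.014, 0.075, 0], [0.014, 0.075, 0], [0.014, 0.075, 0], [0.014, 0.075, 0], [0.014, 0.075, 0]], "twist": [[0, 0, -0.3], [0, 0, -0.4], [0, 0, -0.4], [0, 0, -0.4], [0, 0, -0.4], [0, 0, -0.4], [0, 0, -0.4], [0, 0, -0.4]], "gripper": [-0.15, -0.15, -0.15, -0.15, -0.15, -0.15, -0.15, -0.15]}}

```text
time: 16.65
tool_pos: [0.5677, 0.0924, 0.3563]
ee_rot: [-3.141, 0.001, 0.051]
wrist_force: [0.4, 1.2, 2.3]
width: 0.0402
finger_force: 1.1
```

```bash
cat > g.py <<'E'
from h import *
o=robot.get_obs(); H=W(0,-.102,0); p=o["tool_pos"]; w=o["ee_rot"][2]
g=w+np.radians(20); d=(p-H); u=np.array([-np.cos(w),-np.sin(w)]); n=np.array([np.sin(w),-np.cos(w)])
print("yaw->gate",g.round(3),"along",(d[:2]@u).round(4),"outward (want .014)",(d[:2]@n).round(4),"z",p[2].round(4),o["wrist_force"].round(1),o["finger_force"],o["joint_positions"].round(2))
E
python3 g.py
```

```text
yaw->gate 0.4 along 0.0781 outward (want .014) 0.0147 z 0.3563 [0.4 1.2 2.3] 1.1040077498182654 [0.06 0.16 1.39 0.   1.6  1.58]
```

Request:
{"method": "play_rows", "body": {"translation": [[0.014, 0.077, 0], [0.014, 0.077, 0], [0.014, 0.077, 0], [0.014, 0.077, 0], [0.014, 0.077, 0], [0.014, 0.077, 0], [0.014, 0.077, 0], [0.014, 0.077, 0]], "twist": [[0, 0, -0.4], [0, 0, -0.4], [0, 0, -0.4], [0, 0, -0.4], [0, 0, -0.4], [0, 0, -0.4], [0, 0, -0.4], [0, 0, -0.4]], "gripper": [-0.15, -0.15, -0.15, -0.15, -0.15, -0.15, -0.15, -0.15]}}

```text
time: 17.45
tool_pos: [0.5766, 0.0692, 0.3562]
ee_rot: [-3.14, 0.001, 0.371]
wrist_force: [0.1, 1.3, 2.0]
width: 0.0399
finger_force: 1.1
```

Request:
{"method": "play_rows", "body": {"translation": [[0.014, 0.077, 0], [0.014, 0.077, 0], [0.014, 0.077, 0], [0.014, 0.077, 0], [0.014, 0.077, 0], [0.014, 0.077, 0], [0.014, 0.077, 0], [0.014, 0.077, 0]], "twist": [[0, 0, -0.4], [0, 0, -0.4], [0, 0, -0.4], [0, 0, -0.4], [0, 0, -0.4], [0, 0, -0.4], [0, 0, -0.4], [0, 0, -0.4]], "gripper": [-0.15, -0.15, -0.15, -0.15, -0.15, -0.15, -0.15, -0.15]}}

```text
time: 18.25
tool_pos: [0.5924, 0.05, 0.3562]
ee_rot: [-3.14, 0.001, 0.691]
wrist_force: [-0.6, 1.8, 1.9]
width: 0.0402
finger_force: 1.1
```

```bash
python3 g.py
```

```text
yaw->gate 1.04 along 0.0793 outward (want .014) 0.0137 z 0.3562 [-0.6  1.8  1.9] 1.1035224882652983 [-0.01  0.2   1.34  0.    1.6   0.87]
```

Request:
{"method": "play_rows", "body": {"translation": [[0.014, 0.078, 0], [0.014, 0.078, 0], [0.014, 0.078, 0], [0.014, 0.078, 0], [0.014, 0.078, 0], [0.014, 0.078, 0], [0.014, 0.078, 0], [0.014, 0.078, 0]], "twist": [[0, 0, -0.4], [0, 0, -0.4], [0, 0, -0.4], [0, 0, -0.4], [0, 0, -0.4], [0, 0, -0.4], [0, 0, -0.4], [0, 0, -0.4]], "gripper": [-0.15, -0.15, -0.15, -0.15, -0.15, -0.15, -0.15, -0.15]}}

```text
time: 19.05
tool_pos: [0.6137, 0.0366, 0.356]
ee_rot: [-3.139, 0.001, 1.011]
wrist_force: [0.3, 0.9, 2.0]
width: 0.0399
finger_force: 1.1
```

Request:
{"method": "play_rows", "body": {"translation": [[0.014, 0.078, 0], [0.014, 0.078, 0], [0.01, 0.058, 0], [0.01, 0.058, 0], [0.007, 0.039, 0], [0.005, 0.029, 0], [0.003, 0.02, 0], [0, 0, 0]], "twist": [[0, 0, -0.4], [0, 0, -0.4], [0, 0, -0.3], [0, 0, -0.3], [0, 0, -0.2], [0, 0, -0.15], [0, 0, -0.1], [0, 0, 0]], "gripper": [-0.15, -0.15, -0.15, -0.15, -0.15, -0.15, -0.15, -0.15]}}

```text
time: 19.85
tool_pos: [0.6281, 0.0321, 0.3562]
ee_rot: [-3.141, -0.0, 1.195]
wrist_force: [-0.2, 1.9, 1.5]
width: 0.04
finger_force: 1.1
```

```bash
python3 g.py
```

```text
yaw->gate 1.544 along 0.0797 outward (want .014) 0.0134 z 0.3562 [-0.2  1.9  1.5] 1.0782197630032897 [-0.04  0.28  1.25  0.    1.62  0.34]
```

Request:
{"method": "play_rows", "body": {"translation": [[0, -0.05, 0], [0, 0, -0.07], [0, 0, -0.07], [0, 0, -0.07], [0, 0, -0.07], [0, 0, -0.07], [0, 0, -0.07], [0, 0, -0.07]], "twist": [[0, 0, 0], [0, 0, 0], [0, 0, 0], [0, 0, 0], [0, 0, 0], [0, 0, 0], [0, 0, 0], [0, 0, 0]], "gripper": [-0.15, -0.15, -0.15, -0.15, -0.15, -0.15, -0.15, -0.15]}}

```text
time: 20.65
tool_pos: [0.6263, 0.0322, 0.3756]
ee_rot: [-3.141, 0.001, 1.194]
wrist_force: [-0.3, -0.2, 1.1]
width: 0.04
finger_force: 0.0
```

Request:
{"method": "play_rows", "body": {"translation": [[0, 0, -0.2], [0, 0, -0.4], [0, 0, -0.6], [0, 0, -0.8], [0, 0, -0.8], [0, 0, -0.5], [0, 0, 0], [0, 0, 0]], "twist": [[0, 0, 0], [0, 0, 0], [0, 0, 0], [0, 0, 0], [0, 0, 0], [0, 0, 0], [0, 0, 0], [0, 0, 0]], "gripper": [-0.15, -0.15, -0.15, -0.15, -0.15, -0.15, -0.15, -0.15]}}

```text
time: 21.45
tool_pos: [0.6263, 0.0325, 0.5076]
ee_rot: [3.141, 0.0, 1.195]
wrist_force: [0.3, -0.7, -0.8]
width: 0.0399
finger_force: 0.0
```

```bash
python3 g.py; python3 - <<'E'
from h import *
H=W(0,-.102,0)
for c in("side","top"):
    im=robot.snapshot(c); cv2.imwrite(f"pics/f{c}.png",im[:,:,::-1])
    for n in("gate_rail","thumb_pad","tin_cup_mid","flux_jar_mid"):
        print(c,n,[(r["score"],r["centre"].round(3),"ang",np.arctan2(-(r["centre"]-H)@X,(r["centre"]-H)@Y).round(2)) for r in robot.spot_point(n,c)[:1]])
a=cv2.imread("pics/fside.png")[170:410,180:420];b=cv2.imread("pics/ftop.png")[120:360,60:300]
cv2.imwrite("pics/f.png",cv2.resize(np.hstack([a,b]),(800,400),interpolation=cv2.INTER_CUBIC))
E
```

```text
yaw->gate 1.544 along 0.0799 outward (want .014) 0.0117 z 0.5076 [ 0.3 -0.7 -0.8] 0.0 [-0.04  0.27  0.96 -0.    1.91  0.34]Traceback (most recent call last):
  File "<stdin>", line 6, in <module>
AttributeError: 'list' object has no attribute 'round'. Did you mean: 'count'?
```

```bash
python3 - <<'E'
from h import *
H=W(0,-.102,0)
for c in("side","top"):
    im=robot.snapshot(c); cv2.imwrite(f"pics/f{c}.png",im[:,:,::-1])
    for n in("gate_rail","thumb_pad","tin_cup_mid","flux_jar_mid"):
        print(c,n,[(r["score"],np.round(r["centre"],3),"ang",np.arctan2(-(np.array(r["centre"])-H)@X,(np.array(r["centre"])-H)@Y).round(2)) for r in robot.spot_point(n,c)[:1]])
a=cv2.imread("pics/fside.png")[170:410,180:420];b=cv2.imread("pics/ftop.png")[120:360,60:300]
cv2.imwrite("pics/f.png",cv2.resize(np.hstack([a,b]),(800,400),interpolation=cv2.INTER_CUBIC))
E
```

```text
side gate_rail [(0.64, array([0.612, 0.041, 0.198]), 'ang', np.float64(1.48))]
side thumb_pad [(0.84, array([0.651, 0.024, 0.177]), 'ang', np.float64(1.99))]
side tin_cup_mid [(0.71, array([ 0.581, -0.149,  0.041]), 'ang', np.float64(1.68))]
side flux_jar_mid [(0.67, array([0.385, 0.318, 0.034]), 'ang', np.float64(-0.32))]
top gate_rail [(0.81, array([0.616, 0.041, 0.199]), 'ang', np.float64(1.53))]
top thumb_pad []
top tin_cup_mid [(0.81, array([ 0.581, -0.151,  0.039]), 'ang', np.float64(1.68))]
top flux_jar_mid [(0.82, array([0.385, 0.32 , 0.039]), 'ang', np.float64(-0.33))]
```

View pics/f.png

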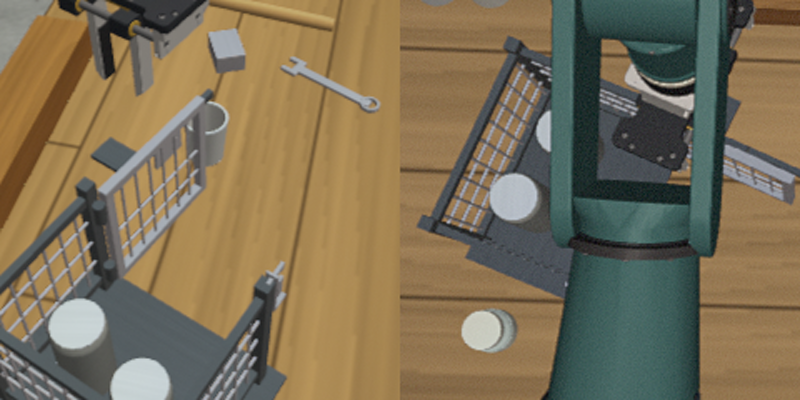

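The gate stands open at about 1.5 rad, its free end at (205,100). The thumb lever is back at its rest height, the cup and jar have not moved, and the gripper is clear. Handing in.

```bash
python3 -c "
from bench import robot
print(robot.close_job())"
```

```text
the job is handed in; nothing more can be done
None
```

The gate is unlatched and standing open at about 1.5 rad, roughly square to the pen's front. The bar is dropped level, the cup and jar are where they were, the robot is clear, and the job is handed in. On the way the bar met the lip lightly several times (up to 8 N at the rail, about 2.5 N on the bar) while I felt for its height.

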